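Dock the cordless wax trimmer in its spring-loaded charging cradle

ROBOT

A 7-joint arm with a two-finger parallel gripper is mounted at the origin on the work surface. World frame = base frame: x ahead of the robot, y to its left, z up, the work surface at z = 0. Lengths are in m, angles in rad, forces in N, time in s.
With the tool pointing down it reaches from about 0.35 to 0.9 m from the base axis. Payload 8.1 kg.
Tool frame: the origin (TCP) lies at the very end of the fingers, on their centre line; the grasp point (between the pads) lies 19 mm behind it (arm.tcp_to_grasp is the distance from the TCP to the grasp point, in m); z points along the fingers, y is the line along which they close (so a half turn about z gives the same grasp; the last joint's range is limited). The gripper opens to 92 mm and grips with 3 to 60 N. Pads are 19 mm wide; open, the fingers measure 130 mm over their backs; the gripper's body (75 mm by 190 mm) begins 47 mm behind the grasp point.
Start: joints at [1.105, 0.434, 0.025, 1.573, -0.012, 1.134, -0.075], TCP at [0.222, -0.584, 0.227] pointing down, gripper open.
Joint ranges: [-2.62, 2.62], [-0.44, 2.09], [-1.27, 1.32], [0.08, 2.57], [-1.32, 4.46], [0.12, 2], [-2.74, 2.74]. Speed limits (rad/s): [2.22, 2.22, 3.01, 3.01, 3.14, 3.14, 3.14].

INTERFACE

Orientations are given as a rotation vector (axis times angle).
In Python, from cell import arm, ticket, get_image gives the robot as it stands (arm), with the cameras as plain functions and the job (ticket).
- The arm moves only by the tool tcp_steps, called after ">>>" in YAML: its name, and indented under it one key for each argument. Schema: {"type":"object","properties":{"deltas":{"type":"array","items":{"type":"array","prefixItems":[{"type":"array","items":{"type":"number"},"minItems":3,"maxItems":3},{"type":"number"},{"type":"number"}],"minItems":3,"maxItems":3},"minItems":1,"maxItems":10},"clamp_n":{"type":"number"},"only":{"type":"string"},"quiet":{"type":"boolean"},"lines":{"type":"string"}},"required":["deltas"],"additionalProperties":false}. deltas is a list of rows, 1 to 10 of them, each written [[dx, dy, dz], turn, opening]: dx, dy, dz in a scale on which 1.0 is 0.6 m, then a turn about the tool's z in fractions of the full range, 1 being pi/2 rad, then the opening from 0.0 (shut) to 1.0 (fully open); each row shifts and turns the commanded pose from where the row before left it, along the tool's axes as they then stand; what a row does not reach is not made up. A row lasts 1/10 s, in which the tool goes at most 0.05 m and 0.15 rad, less where a joint would pass 70% of its speed; a pose out of reach is approached as far as the arm can. The fingers move at their own pace and stop on an object; clamp_n is the grip in N (left out, the last holds). Time passes only in rows, so rows that do not move let the fingers close. The tool returns the time, the measured TCP pose, the force, the opening and the grip force at its end. only (a regular expression) keeps the lines of the reply that match it, lines (a string "A,B") keeps lines A to B, and quiet returns only ok. Shift and turn numbers lie between -1 and 1, and a call with a number outside is refused. Input that does not fit is refused with a message, and nothing moves.
- arm.observe(): the state, without advancing time (a new reading comes with each control period).
- get_image(name): name is "side" or "top"; returns a dict with "image" (420x560x3 uint8, blue, green, red), "fx", "fy", "cx", "cy" (pixels), "cam_to_world" (4x4, takes a point from camera to world coordinates). Camera axes: x right, y down, z forward; pixel columns grow to the right and rows downward; lengths in m; the calibration is good to about 2 mm. A picture is of the moment at which its call begins. There is no depth.
- ticket.sign_off(): hands the job in; it is judged then, once.
The state is a dict: "clock": time; "joints": joint angles; "dq": joint speeds; "joint_efforts": joint torques, N m; "position": TCP position; "ee_rot": TCP orientation; "force": force on the tool from outside, world axes, zero at the start; "ft_torque": the same for the moment, N m; "width": opening from 0.0 (shut) to 1.0 (fully open); "gripper_force": force on a finger pad.
Only numpy, scipy, OpenCV 4.12 (cv2) and the standard library are available. Lean on these libraries where they do the work, as an engineer would, in place of code of your own. Each camera call takes 0.05 s, during which the arm holds its last target. There are 200 camera calls.

TASK

Put the cordless wax trimmer away in its charging cradle: slip its steel tongue under the hood at an angle, push the brass spring plunger back, lay the heel down behind the end stop and let go, so that the trimmer lies flat on the bed, held between plunger and end stop. Leave the mould, the reagent bottle and the slide box where they are.

Things in the scene. Friction and masses are not known exactly. Their poses are not given: they have to be found in the camera images.
- trimmer: Loose white handpiece, 160 mm long, about 0.28 kg, flat underside down. Origin: centre of the underside at mid-length; x along it, z out of the top (black pad). Body x -40 to +80 mm, 36 wide, 34 high; steel tongue x -80 to -40 mm, 14 high, level with the underside, 24 wide (20 over the last 10 mm). Balances near x = +10 mm: grip there across the 36 mm.
- cradle: Charging cradle fixed to the bench: aluminium foot 270 x 90 x 10 mm with a rail along x. Origin: centre of the foot's underside; hood end -x, end-stop end +x, z up. On the rail a grey docking carriage is clamped (over 60 N to shift), its centre anywhere -15 to +15 mm along x from this origin; this is not reported: feel for it or look. The docked trimmer's x points along the cradle's x.
- bed_mid (a point): Point fixed to the foot, over its centre at the height of the carriage's bed top (22 mm above the cradle's origin); does not follow the carriage. The bed is 50 mm wide and reaches from -115 to +90 mm in x from the carriage's centre. The docked trimmer lies with its underside on the bed and its origin over the carriage's centre.
- hood_end (a point): Point fixed to the foot 84 mm to -x of bed_mid, at bed height: mid-hood if the carriage is central. From the carriage's centre: hood x -105 to -62 mm, its underside 24 and top 30 mm above the bed, side cheeks 30 mm apart inside, back wall behind. Under it a brass spring plunger, 22 mm wide, 3 to 19 mm above the bed, face at x -76 mm when free.
- stop_end (a point): Point fixed to the foot 80 mm to +x of bed_mid, at bed height: inner face of the end stop if the carriage is central. From the carriage's centre: end stop x +80 to +90 mm, 10 mm high, 50 wide; two heel guides x +45 to +75 mm, 12 mm high, 42 mm apart inside; open sides elsewhere. Plunger face to stop: 156 mm free, 168 mm pushed fully in, so the trimmer enters only with it pushed.
- plunger (a joint): How far the brass plunger is pushed back, in m towards -x of the cradle: 0 free, 0.012 fully in (hard stop). About 2.4 N to start it moving, rising 0.6 N per mm to 9.6 N, and damped (0.8 N per 10 mm/s), so push it slowly; reads about 0.004 with the trimmer docked.
- mould: Bystander: open steel mould, 75 x 55 x 18 mm, origin at the centre of its underside.
- reagent: Bystander: capped glass bottle, radius 30 mm, 110 mm high, origin at the centre of its underside.
- slidebox: Bystander: cardboard box of slides, 100 x 80 x 35 mm, origin at the centre of its underside.

How it is judged:
At the end, for the whole second after the job is handed in: Trimmer released, at rest, top up, flat on the bed (within 2.3 degrees; underside 19 to 25.5 mm above the cradle's underside), in line with the cradle (6 mm sideways, 4.5 degrees; 25 mm lengthwise), the plunger pressed in 2 to 6.5 mm by the tongue, so the heel is behind the end stop (value of joint plunger between 0.002 and 0.0065 m and z of trimmer in the frame of cradle between 0.019 and 0.0255 m and y of trimmer in the frame of cradle between -0.006 and 0.006 m and x of trimmer in the frame of cradle between -0.025 and 0.025 m and angle between trimmer's own z axis and vertical below 0.04 rad and angle between the x axis of trimmer and the x axis of cradle, either way round below 0.08 rad and linear speed of trimmer below 0.02 m/s); the robot touches nothing.
It fails at once if the mould is moved by more than 25 mm (distance of mould from where it was at the start of the episode above 0.025 m).
It fails at once if the reagent bottle is moved by more than 25 mm (distance of reagent from where it was at the start of the episode above 0.025 m).
It fails at once if the slide box is moved by more than 25 mm (distance of slidebox from where it was at the start of the episode above 0.025 m).
It also fails if it takes over 54 s, if anything falls off the work surface, if the arm or the gripper's body presses on something with over 40 N, if the wrist force passes 120 N, or if a joint passes its speed limit or range.

## Working session

There is one attempt and no reset: what is moved stays moved. The work goes in short steps, Python scripts to look and compute and a tool call to move; the robot and the scene stay as the last step left them, time stands still between calls to the robot, and variables do not carry over. Pictures are saved under pics/ and viewed, at most 10 in all, crops included, and the job is handed in when it is done.

```bash
ls; mkdir -p pics
```

Run:
```python
from cell import arm, ticket, get_image
import cv2,numpy as np
for n in("top","side"):
    d=get_image(n); cv2.imwrite(f"pics/{n}0.png",d["image"])
    print(n,d["fx"],d["cx"],d["cy"],np.round(d["cam_to_world"],4).tolist())
s=arm.observe(); print(s["clock"],s["position"],s["ee_rot"],s["force"],s["width"],arm.tcp_to_grasp)
```

```text
cell.py
pics
top 428.21202363088344 276.12919191573377 213.79427044519872 [[-0.0039, -0.9852, 0.1715, 0.4643], [-0.9999, 0.0015, -0.014, 0.0122], [0.0135, -0.1715, -0.9851, 1.0729], [0.0, 0.0, 0.0, 1.0]]
side 383.3706456707071 279.6602021777579 212.87515137180716 [[-0.7755, -0.3489, 0.5261, 0.0339], [-0.6312, 0.4428, -0.6367, 0.7082], [-0.0108, -0.8259, -0.5637, 0.6866], [0.0, 0.0, 0.0, 1.0]]
0.1 [ 0.22161902 -0.58392109  0.22605617] [-3.08877551e+00 -5.66460389e-01  5.78296967e-04] [-0.1602793  -1.11317678 -0.28798476] 1.0005522421327444 0.0188
```

View pics/top0.png

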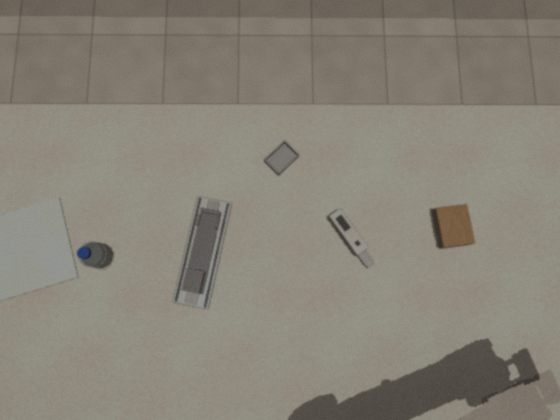

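View pics/side0.png

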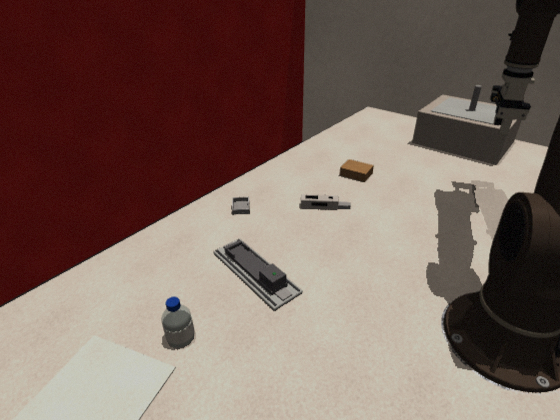

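The top view shows the trimmer with its heel at about (336,212) and tongue tip at (370,264). The cradle runs from (215,198) to (192,305), with the hood, the tall dark block, at its lower end nearer the robot. The bystanders are clear of both. I'll zoom in and measure.

Create h.py:
```python
import numpy as np,cv2
from cell import arm, ticket, get_image
def ray(d,u,v,z):
    T=np.array(d["cam_to_world"]);r=T[:3,:3]@[(u-d["cx"])/d["fx"],(v-d["cy"])/d["fy"],1]
    return T[:3,3]+r*(z-T[2,3])/r[2]
def proj(d,p):
    T=np.array(d["cam_to_world"]);c=T[:3,:3].T@(np.array(p)-T[:3,3])
    return [d["fx"]*c[0]/c[2]+d["cx"],d["fy"]*c[1]/c[2]+d["cy"]]
```

Run:
```python
from h import *
im=cv2.imread("pics/top0.png")
a=cv2.resize(im[190:315,165:240],None,fx=4.6,fy=4.6,interpolation=cv2.INTER_CUBIC)
b=cv2.resize(im[200:275,315:385],None,fx=6,fy=6,interpolation=cv2.INTER_CUBIC)
c=np.zeros((580,a.shape[1]+b.shape[1],3),np.uint8);c[:a.shape[0],:a.shape[1]]=a[:580];c[:b.shape[0],a.shape[1]:]=b
cv2.imwrite("pics/z.png",np.clip(c*1.6,0,255).astype(np.uint8));print(a.shape,b.shape)
```

```text
(575, 345, 3) (450, 420, 3)
```

View pics/z.png

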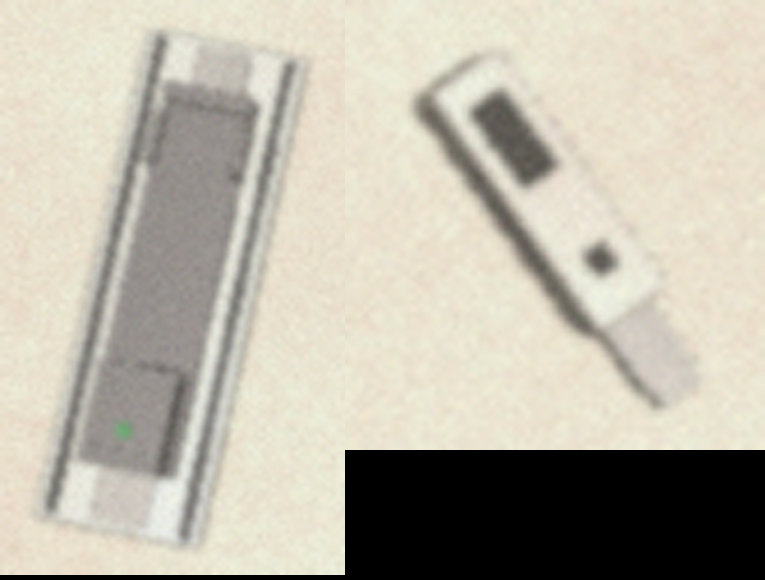

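The zoom shows the foot's corners at about (157,32), (303,62), (195,545) and (42,515) in the crop. The hood with its green dot is at the lower end, and the end stop line and heel guides are at the upper end. The trimmer's top face runs from (432,97)/(495,52) to (600,325)/(660,270), with the tongue pointing down-right.

Run:
```python
from h import *
d=get_image("top"); n=np.linalg.norm
A=lambda x,y,z:ray(d,(x+.5)/4.6-.5+165,(y+.5)/4.6-.5+190,z)
B=lambda x,y,z:ray(d,(x-345+.5)/6-.5+315,(y+.5)/6-.5+200,z)
tl,tr,br,bl=[A(*p,.01) for p in((157,32),(303,62),(195,545),(42,515))]
print("foot",tl,tr,br,bl,n(tl-bl),n(tr-br),n(tl-tr),n(bl-br))
c=(tl+tr+br+bl)/4; x=(tl+tr-bl-br);x/=n(x);y=np.array([-x[1],x[0],0]); yaw=np.arctan2(x[1],x[0])
print("centre",c,"yaw",yaw,np.degrees(yaw))
for k,p,z in(("hood front top",(112,360),.052),("hood front top",(183,371),.052),("hood back",(80,460),.052),("hood back",(160,474),.052),("dot",(124,431),.052),("stop end top",(170,85),.032),("stop end top",(258,101),.032),("stop line",(165,97),.032),("stop line",(255,108),.032),("stop line at bed",(165,97),.022),("guideend",(150,165),.034),("guideend",(236,180),.034)):
    q=A(*p,z)-c; print(k,np.round([q@x,q@y],4))
h1,h2,f2,f1=[B(*p,.034) for p in((432,97),(492,52),(660,270),(600,325))]
print("trim",h1,h2,f1,f2,n(h1-f1),n(h2-f2),n(h1-h2),n(f1-f2))
t=(B(655,405,.014)+B(697,385,.014))/2; H=(h1+h2)/2;F=(f1+f2)/2
tx=H-F;tx/=n(tx);print("tip",t,"heel",H,"front",F,"yaw",np.degrees(np.arctan2(tx[1],tx[0])), "tipdist",(H-t)@tx)
print("origin est",H-.08*tx,F+.04*tx,t[:2]+.08*tx[:2])
```

```text
foot [0.69388767 0.19277687 0.01      ] [0.67696359 0.11231144 0.01      ] [0.41782431 0.16536092 0.01      ] [0.43364921 0.24622437 0.01      ] 0.265670268272892 0.2645135427589887 0.08222597317267072 0.08239736052280874
centre [0.5555812 0.1791684 0.01     ] yaw -0.20224394064162424 -11.587724230859411
hood front top [-0.047   0.0157]
hood front top [-0.0453 -0.0212]
hood back [-0.0994  0.02  ]
hood back [-0.0982 -0.0214]
dot [-0.0808  0.0014]
stop end top [0.1019 0.0231]
stop end top [ 0.1028 -0.025 ]
stop line [0.095  0.0242]
stop line [ 0.0988 -0.0243]
stop line at bed [0.0965 0.0262]
guideend [0.0574 0.0233]
guideend [ 0.0586 -0.0232]
trim [ 0.64005143 -0.13313109  0.034     ] [ 0.6588248  -0.15838155  0.034     ] [ 0.54630793 -0.1989271   0.034     ] [ 0.56857075 -0.22419804  0.034     ] 0.11452928839633764 0.11170320645229458 0.031464666387715085 0.033678679062994155
tip [ 0.51907024 -0.23326807  0.014     ] heel [ 0.64943812 -0.14575632  0.034     ] front [ 0.55743934 -0.21156257  0.034     ] yaw 35.575946948859915 tipdist 0.15694679241672985
origin est [ 0.58437051 -0.19229884  0.034     ] [ 0.58997314 -0.18829131  0.034     ] [ 0.58413785 -0.18672554]
```

Add to h.py:
```python
from scipy.spatial.transform import Rotation as Ro
def go(x,y,z,yawdeg):
    "turn first, then shift in turned tool axes"
    s=arm.observe();R=Ro.from_rotvec(s["ee_rot"]).as_matrix();yw=np.arctan2(R[1,0],R[0,0])
    a=-(np.radians(yawdeg)-yw);a=(a+np.pi)%(2*np.pi)-np.pi
    R2=R@Ro.from_rotvec([0,0,a]).as_matrix()
    print("t",round(s["clock"],2),"yaw",round(np.degrees(yw),2),"turn",round(a,4),"shift",np.round(R2.T@(np.array([x,y,z])-s["position"]),4),"j",np.round(s["joints"],2),"F",np.round(s["force"],1))
```

```bash
python3 -c "
from h import *
go(.600,-.180,.15,35)"
```

```text
t 0.15 yaw 20.78 turn -0.2481 shift [ 0.5416 -0.1138  0.0764] j [ 1.11  0.44  0.02  1.57 -0.01  1.13 -0.08] F [ 0.   0.4 -0.6]
```

The rows are not in the units I measure in: shifts go in shares of 0.6 m and turns go in shares of pi/2 rad. I convert before sending: 0.035 m / 0.6 = 0.0583, -0.007 m / 0.6 = -0.0117, -0.124 rad / 1.5708 = -0.0789.

>>> tcp_steps:
  deltas:
    - [[0, 0, 0], -0.0789, 1]
    - [[0, 0, 0], -0.0789, 1]
    - [[0.0583, -0.0117, 0], 0, 1]
    - [[0.0583, -0.0117, 0], 0, 1]
    - [[0.0583, -0.0117, 0], 0, 1]
    - [[0.0583, -0.0117, 0], 0, 1]
    - [[0.0583, -0.0117, 0], 0, 1]
    - [[0.0583, -0.0117, 0], 0, 1]
    - [[0.0583, -0.0117, 0], 0, 1]
    - [[0.0583, -0.0117, 0], 0, 1]
  clamp_n: 20

```text
clock: 1.15
position: [0.4198, -0.3767, 0.2266]
ee_rot: [-2.996, -0.944, 0.0]
force: [0.9, -0.6, 0.4]
width: 1.002
gripper_force: 0.0
```

>>> tcp_steps:
  deltas:
    - [[0.0583, -0.0117, 0], 0, 1]
    - [[0.0583, -0.0117, 0], 0, 1]
    - [[0.0583, -0.0117, 0], 0, 1]
    - [[0.0583, -0.0117, 0], 0, 1]
    - [[0.0583, -0.0117, 0.0333], 0, 1]
    - [[0.05, -0.0117, 0.0333], 0, 1]
    - [[0.0333, -0.0117, 0.0333], 0, 1]
    - [[0, 0, 0], 0, 1]
    - [[0, 0, 0], 0, 1]

```text
clock: 2.05
position: [0.5749, -0.2085, 0.1662]
ee_rot: [-2.995, -0.946, 0.002]
force: [-0.6, -0.4, 0.5]
width: 1.001
gripper_force: 0.0
```

```bash
python3 -c "
from h import *
go(.600,-.180,.06,35)
d=get_image('side');cv2.imwrite('pics/s1.png',d['image'])
d=get_image('top');cv2.imwrite('pics/t1.png',d['image'])
s=cv2.imread('pics/s1.png')[130:270,220:420];t=d['image'][180:300,280:430]
c=np.hstack([cv2.resize(s,(400,280)),cv2.resize(t,(350,280))]);cv2.imwrite('pics/c1.png',c)
"
```

```text
t 2.05 yaw 35.05 turn 0.0008 shift [ 0.0371 -0.0089  0.1061] j [ 0.39  0.48 -0.18  1.67  0.1   1.01 -0.79] F [-0.6 -0.4  0.5]
```

View pics/c1.png

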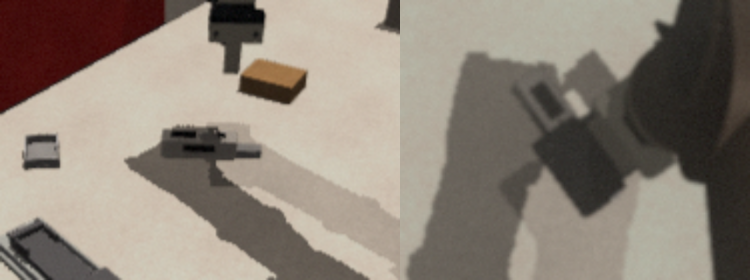

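Fingers are aligned and the bench is clear around the trimmer, so I'm going down to grip.

To row units: 0.037 m / 0.6 = 0.0617, -0.009 m / 0.6 = -0.015.

>>> tcp_steps:
  deltas:
    - [[0.0617, -0.015, 0], 0, 1]
    - [[0, 0, 0.05], 0, 1]
    - [[0, 0, 0.05], 0, 1]
    - [[0, 0, 0.05], 0, 1]
    - [[0, 0, 0.05], 0, 1]
    - [[0, 0, 0.0333], 0, 1]
    - [[0, 0, 0.0167], 0, 1]
    - [[0, 0, 0.0117], 0, 1]
    - [[0, 0, 0], 0, 1]
    - [[0, 0, 0], 0, 1]
  clamp_n: 10

```text
clock: 3.15
position: [0.6012, -0.1806, 0.0108]
ee_rot: [2.995, 0.944, 0.002]
force: [1.3, -0.6, 0.5]
width: 1.001
gripper_force: 0.0
```

>>> tcp_steps:
  deltas:
    - [[0, 0, 0], 0, 0.3]
    - [[0, 0, 0], 0, 0.3]
    - [[0, 0, 0], 0, 0.3]
    - [[0, 0, 0], 0, 0.3]
    - [[0, 0, 0], 0, 0.3]
    - [[0, 0, 0], 0, 0.3]
    - [[0, 0, 0], 0, 0.3]
    - [[0, 0, 0], 0, 0.3]
  clamp_n: 6

```text
clock: 3.95
position: [0.6004, -0.1802, 0.0097]
ee_rot: [2.996, 0.944, -0.0]
force: [-0.4, -0.6, -0.3]
width: 0.396
gripper_force: 6.0
```

To row units: -0.003 m / 0.6 = -0.005, -0.002 m / 0.6 = -0.0033.

>>> tcp_steps:
  deltas:
    - [[0, 0, -0.005], 0, 0.3]
    - [[0, 0, -0.005], 0, 0.3]
    - [[0, 0, -0.005], 0, 0.3]
    - [[0, 0, -0.005], 0, 0.3]
    - [[0, 0, -0.0033], 0, 0.3]
    - [[0, 0, 0], 0, 0.3]
    - [[0, 0, 0], 0, 0.3]
  clamp_n: 5

```text
clock: 4.65
position: [0.6004, -0.1802, 0.0238]
ee_rot: [2.996, 0.944, 0.0]
force: [0.6, 0.0, -3.5]
width: 0.39
gripper_force: 5.0
```

```bash
python3 -c "
from h import *
d=get_image('side');cv2.imwrite('pics/s2.png',d['image'])
cv2.imwrite('pics/c2.png',cv2.resize(d['image'][160:240,270:390],None,fx=6,fy=6,interpolation=cv2.INTER_CUBIC))
"
```

```text
(no output)
```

View pics/c2.png

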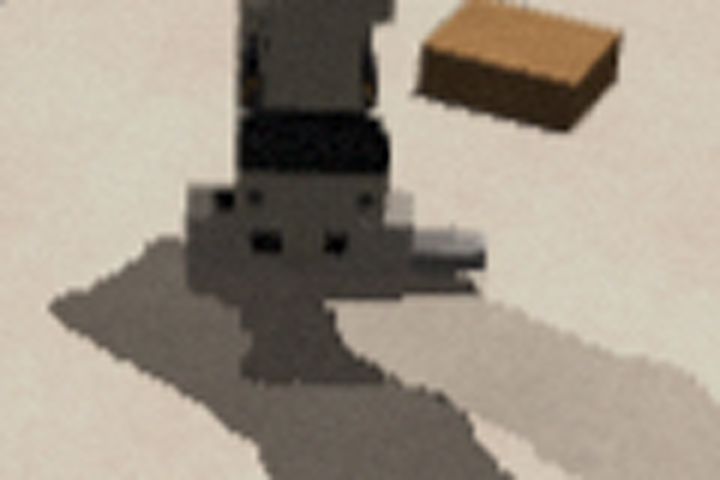

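The side view shows the trimmer at 5 N held level and clear of the bench, so it did not pivot under gravity. I'll get the tilt by pressing the heel down on the end stop. First I'll measure the cradle's centre line and carriage offset more precisely from edge profiles.

Run:
```python
from h import *
d=get_image("top"); g=cv2.GaussianBlur(cv2.imread("pics/top0.png"),(3,3),0).mean(2).astype(np.float32)
c=np.array([.5556,.1792,0]);yaw=-.2022
def axes(yaw): return np.array([np.cos(yaw),np.sin(yaw),0]),np.array([-np.sin(yaw),np.cos(yaw),0])
x,y=axes(yaw)
def samp(P): 
    uv=np.array([proj(d,p) for p in P],np.float32); return cv2.remap(g,uv[:,0].reshape(1,-1),uv[:,1].reshape(1,-1),cv2.INTER_LINEAR)[0]
# bed side edges, z=.022
ys=np.arange(-.06,.0601,.0005); E=[]
for X in np.arange(-.035,.045,.004):
    p=samp([c+X*x+Y*y+[0,0,.022] for Y in ys]); q=np.gradient(p)
    l=(ys>-.035)&(ys<-.015); r=(ys>.015)&(ys<.035)
    w=np.clip(-q*l,0,None);v=np.clip(q*r,0,None)
    E.append((X,(w*ys).sum()/w.sum(),(v*ys).sum()/v.sum()))
E=np.array(E);print("bed edges",np.round(E.mean(0),4),"slopes",np.polyfit(E[:,0],E[:,1],1)[0],np.polyfit(E[:,0],E[:,2],1)[0])
# mean profile across foot
p=np.mean([samp([c+X*x+Y*y+[0,0,.010] for Y in ys]) for X in np.arange(-.03,.04,.005)],0)
print("across z=.01",[(round(a*1000),int(b)) for a,b in zip(ys[::4],p[::4])])
xs=np.arange(-.15,.151,.003)
for z,Y0 in((.010,.034),(.010,0),(.022,0),(.032,0),(.052,0)):
    p=np.mean([samp([c+X*x+(Y0+o)*y+[0,0,z] for X in xs]) for o in(-.004,0,.004)],0)
    print("along z",z,Y0,[(round(a*1000),int(b)) for a,b in zip(xs,p) if abs(a)>.035])
```

```text
bed edges [ 0.003  -0.0248  0.0249] slopes -0.007815286212154006 -0.0018558826625711686
across z=.01 [(-60, 138), (-58, 138), (-56, 138), (-54, 138), (-52, 138), (-50, 136), (-48, 132), (-46, 126), (-44, 121), (-42, 120), (-40, 119), (-38, 110), (-36, 98), (-34, 92), (-32, 99), (-30, 115), (-28, 127), (-26, 127), (-24, 116), (-22, 102), (-20, 93), (-18, 91), (-16, 91), (-14, 91), (-12, 91), (-10, 91), (-8, 91), (-6, 91), (-4, 91), (-2, 91), (0, 91), (2, 91), (4, 90), (6, 90), (8, 90), (10, 90), (12, 90), (14, 90), (16, 90), (18, 90), (20, 90), (22, 90), (24, 92), (26, 97), (28, 106), (30, 115), (32, 117), (34, 108), (36, 94), (38, 88), (40, 94), (42, 107), (44, 118), (46, 125), (48, 130), (50, 135), (52, 137), (54, 138), (56, 138), (58, 138), (60, 138)]
along z 0.01 0.034 [(-150, 138), (-147, 138), (-144, 138), (-141, 137), (-138, 132), (-135, 125), (-132, 122), (-129, 118), (-126, 114), (-123, 111), (-120, 110), (-117, 111), (-114, 111), (-111, 109), (-108, 109), (-105, 108), (-102, 102), (-99, 99), (-96, 98), (-93, 97), (-90, 97), (-87, 97), (-84, 98), (-81, 99), (-78, 99), (-75, 9
[... 3496 characters left out ...]
, 124), (-105, 123), (-102, 115), (-99, 102), (-96, 93), (-93, 91), (-90, 91), (-87, 91), (-84, 89), (-81, 87), (-78, 87), (-75, 90), (-72, 92), (-69, 92), (-66, 92), (-63, 92), (-60, 92), (-57, 91), (-54, 91), (-51, 90), (-48, 86), (-45, 86), (-42, 90), (-39, 91), (-36, 91), (36, 90), (39, 90), (42, 89), (45, 89), (48, 90), (51, 90), (54, 90), (57, 90), (60, 90), (63, 90), (66, 91), (69, 91), (72, 91), (75, 90), (78, 89), (81, 90), (84, 89), (87, 86), (90, 82), (93, 84), (96, 90), (99, 96), (102, 106), (105, 116), (108, 119), (111, 119), (114, 119), (117, 119), (120, 122), (123, 125), (126, 129), (129, 133), (132, 138), (135, 140), (138, 140), (141, 140), (144, 141), (147, 141), (150, 141)]
```

To row units: -0.02 m / 0.6 = -0.0333, -0.015 m / 0.6 = -0.025, 0.136 rad / 1.5708 = 0.0866.

>>> tcp_steps:
  deltas:
    - [[0, 0, -0.025], 0, 0.3]
    - [[0, 0, -0.0333], 0, 0.3]
    - [[0, 0, -0.0333], 0.0866, 0.3]
    - [[0, 0, -0.0333], 0.0866, 0.3]
    - [[0, 0, -0.0333], 0.0866, 0.3]
    - [[0, 0, 0], 0.0866, 0.3]
    - [[0, 0, 0], 0.0866, 0.3]
    - [[0, 0, 0], 0.0866, 0.3]
    - [[0, 0, 0], 0, 0.3]
  clamp_n: 15

```text
clock: 5.65
position: [0.6007, -0.1798, 0.1198]
ee_rot: [-3.125, 0.325, -0.001]
force: [-0.4, 0.4, -4.0]
width: 0.392
gripper_force: 15.0
```

```bash
python3 -c "
from h import *
go(.6153,.1667,.085,-11.75)"
```

```text
t 5.65 yaw -11.86 turn -0.0019 shift [-0.0563 -0.3422  0.0348] j [ 0.18  0.54  0.04  1.69 -0.02  0.91 -1.55] F [-0.4  0.4 -4. ]
```

To row units: -0.037 m / 0.6 = -0.0617, -0.035 m / 0.6 = -0.0583.

>>> tcp_steps:
  deltas:
    - [[-0.0067, -0.04, 0], 0, 0.3]
    - [[-0.01, -0.0583, 0], 0, 0.3]
    - [[-0.01, -0.0617, 0], 0, 0.3]
    - [[-0.01, -0.0617, 0], 0, 0.3]
    - [[-0.01, -0.0617, 0], 0, 0.3]
    - [[-0.01, -0.0617, 0], 0, 0.3]
    - [[-0.01, -0.0617, 0], 0, 0.3]
    - [[-0.01, -0.0617, 0], 0, 0.3]
    - [[-0.01, -0.0617, 0], 0, 0.3]
    - [[-0.0067, -0.04, 0], 0, 0.3]

```text
clock: 6.65
position: [0.6149, 0.1703, 0.1194]
ee_rot: [-3.124, 0.309, -0.0]
force: [0.5, 0.6, -2.7]
width: 0.396
gripper_force: 15.0
```

>>> tcp_steps:
  deltas:
    - [[0, 0, 0.02], 0, 0.3]
    - [[0, 0, 0.02], 0, 0.3]
    - [[0, 0, 0.0167], 0, 0.3]
    - [[0, 0, 0], 0, 0.3]
    - [[0, 0, 0], 0, 0.3]

```text
clock: 7.15
position: [0.6153, 0.1648, 0.0844]
ee_rot: [3.124, -0.323, -0.001]
force: [-0.2, 0.7, -3.1]
width: 0.391
gripper_force: 15.0
```

```bash
python3 -c "
from h import *
go(.6153,.1667,.085,-11.75)
a=get_image('side')['image'];b=get_image('top')['image']
cv2.imwrite('pics/s3.png',a);cv2.imwrite('pics/t3.png',b)
c=np.hstack([cv2.resize(a[200:310,195:325],(520,440),interpolation=cv2.INTER_CUBIC),np.clip(1.5*cv2.resize(b[190:315,170:250],(280,440),interpolation=cv2.INTER_CUBIC),0,255).astype(np.uint8)]);cv2.imwrite('pics/c3.png',c)
"
```

```text
t 7.15 yaw -11.82 turn -0.0012 shift [-0.0004 -0.0019 -0.0006] j [-0.35  0.59  0.01  1.69 -0.    0.86 -2.12] F [-0.2  0.7 -3.1]
```

View pics/c3.png

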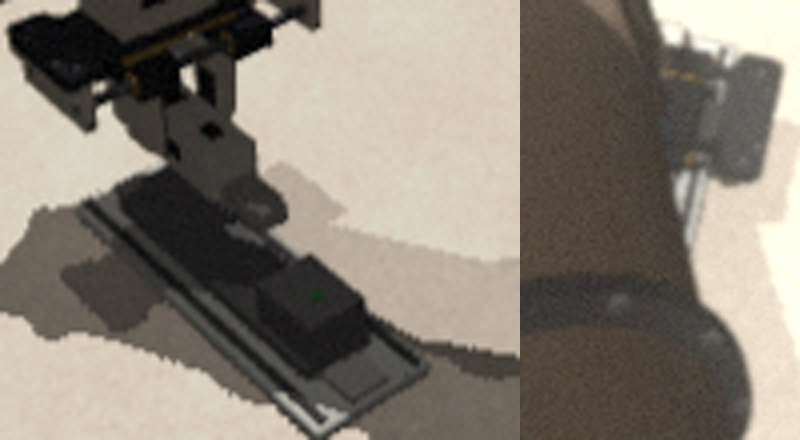

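The side view shows the level trimmer over the cradle. Its tongue tip is at about (266,251) in the full image, the hood's lip edge runs from (259,272) to (273,264), and the green dot is at (274,274). I'll check those against the model.

Run:
```python
from h import *
d=get_image("side"); t=get_image("top"); s=arm.observe()
a=np.radians(-11.82);x=np.array([np.cos(a),np.sin(a),0]);y=np.array([-x[1],x[0],0])
c=np.array([.5556,.1792,0])
S=lambda u,v,z:ray(d,(u+.5)/4-.5+195,(v+.5)/4-.5+200,z)
f=lambda p:np.round([(p-c)@x,(p-c)@y],4)
print("dot side",f(S(318,295,.052)),"dot top",f(ray(t,(124.5)/4.6-.5+165,(431.5)/4.6-.5+190,.052)))
for k,p in(("lip L",(257,290)),("lip R",(312,255)),("backR",(370,308))):print(k,f(S(*p,.052)))
T=s["position"];print("TCP",f(T))
tip=T-.098*x;
for n,z in(("tip top",.0887),("tip bot",.0747)):
    for Y in(.01,-.01):
        u=proj(d,np.array([*(tip+Y*y)[:2],z]));print(n,Y,np.round([(u[0]-195)*4,(u[1]-200)*4]))
front=T-.058*x
for z in(.0747,.1087):
    for Y in(.018,-.018):
        u=proj(d,np.array([*(front+Y*y)[:2],z]));print("front",z,Y,np.round([(u[0]-195)*4,(u[1]-200)*4]))
im=cv2.imread("pics/s3.png")[235:270,235:285]
cv2.imwrite("pics/c4.png",np.clip(2*cv2.resize(im,None,fx=14,fy=14,interpolation=cv2.INTER_CUBIC).astype(float),0,255).astype(np.uint8))
```

```text
dot side [-0.0828  0.002 ] dot top [-0.0808  0.0011]
lip L [-0.056   0.0275]
lip R [-0.0526 -0.0172]
backR [-0.1111 -0.0147]
TCP [ 0.0616 -0.0007]
tip top 0.01 [258. 212.]
tip top -0.01 [284. 199.]
tip bot 0.01 [259. 230.]
tip bot -0.01 [285. 216.]
front 0.0747 0.018 [210. 203.]
front 0.0747 -0.018 [257. 179.]
front 0.1087 0.018 [207. 160.]
front 0.1087 -0.018 [254. 137.]
```

View pics/c4.png

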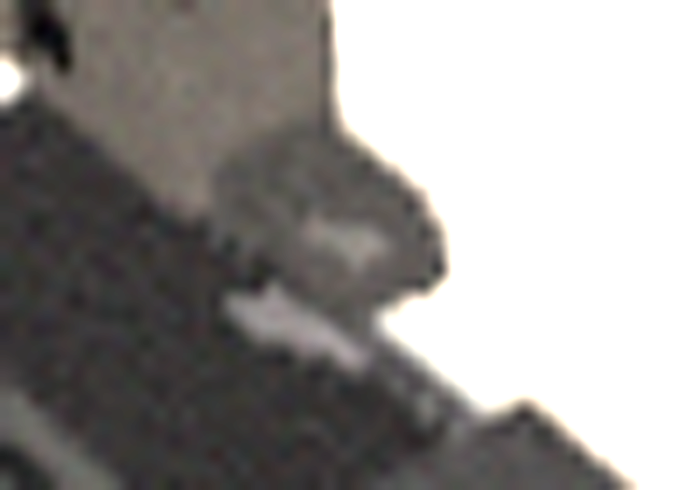

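Body corners agree with the model to about 1 px, and the carriage sits about +12 mm along. The tip is about 14 mm short of the lip, so I'm lowering the heel onto the end stop with a light grip.

To row units: 0.01 m / 0.6 = 0.0167, 0.005 m / 0.6 = 0.0083.

>>> tcp_steps:
  deltas:
    - [[0, -0.0017, 0.0167], 0, 0.3]
    - [[0, 0, 0.0167], 0, 0.3]
    - [[0, 0, 0.0167], 0, 0.3]
    - [[0, 0, 0.0083], 0, 0.3]
    - [[0, 0, 0], 0, 0.3]
    - [[0, 0, 0], 0, 0.3]
  clamp_n: 6

```text
clock: 7.95
position: [0.6156, 0.1671, 0.0496]
ee_rot: [3.125, -0.322, -0.0]
force: [0.9, -0.4, -4.0]
width: 0.391
gripper_force: 6.0
```

>>> tcp_steps:
  deltas:
    - [[0, 0, 0.0033], 0, 0.3]
    - [[0, 0, 0.0033], 0, 0.3]
    - [[0, 0, 0.0033], 0, 0.3]
    - [[0, 0, 0.0017], 0, 0.3]
    - [[0, 0, 0], 0, 0.3]

```text
clock: 8.45
position: [0.6154, 0.167, 0.0426]
ee_rot: [3.125, -0.322, -0.0]
force: [-0.6, 0.6, -2.2]
width: 0.389
gripper_force: 6.0
```

>>> tcp_steps:
  deltas:
    - [[0, 0, 0.0017], 0, 0.3]
    - [[0, 0, 0.0017], 0, 0.3]
    - [[0, 0, 0.0017], 0, 0.3]
    - [[0, 0, 0], 0, 0.3]

```text
clock: 8.85
position: [0.6154, 0.1672, 0.0397]
ee_rot: [3.125, -0.322, -0.0]
force: [-0.6, -0.2, -2.0]
width: 0.392
gripper_force: 6.0
```

To row units: 0.001 m / 0.6 = 0.0017.

>>> tcp_steps:
  deltas:
    - [[0, 0, 0.0017], 0, 0.3]
    - [[0, 0, 0.0017], 0, 0.3]
    - [[0, 0, 0], 0, 0.3]
    - [[0, 0, 0], 0, 0.3]

```text
clock: 9.25
position: [0.616, 0.1671, 0.0385]
ee_rot: [-3.125, 0.322, -0.001]
force: [-2.4, -0.7, 5.7]
width: 0.392
gripper_force: 6.0
```

```bash
python3 -c "
from h import *
s=arm.observe();print(s['force'],s['ft_torque'])
a=get_image('side')['image'];cv2.imwrite('pics/s5.png',a)
cv2.imwrite('pics/c5.png',np.clip(1.8*cv2.resize(a[225:305,205:305],None,fx=7,fy=7,interpolation=cv2.INTER_CUBIC).astype(float),0,255).astype(np.uint8))
"
```

```text
[-2.42186118 -0.71812045  5.74611993] [-0.12172012  0.54271073  0.02653208]
```

View pics/c5.png

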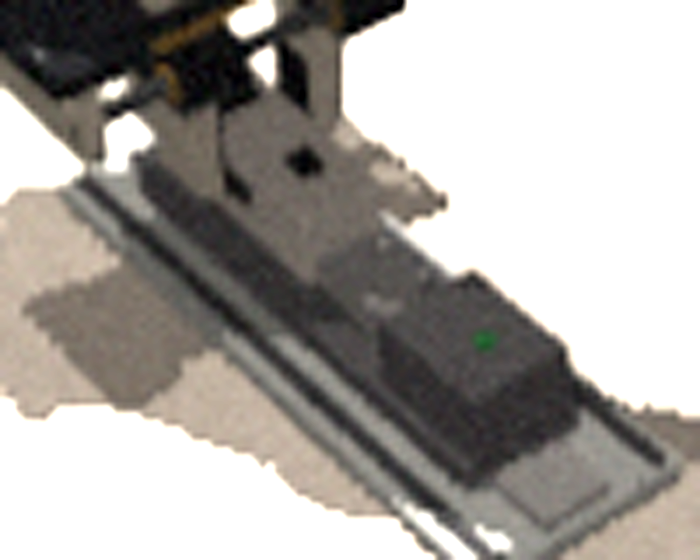

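Upward force jumped about 8 N at TCP z = 0.0385, as predicted for the tip on the bed and the heel on the stop edge, which gives a tilt of about 4.5°. Next: lock the grip, lift slightly and slide the tongue under the hood.

To row units: -0.0025 m / 0.6 = -0.0042, -0.002 m / 0.6 = -0.0033.

>>> tcp_steps:
  deltas:
    - [[0, 0, 0], 0, 0.3]
    - [[0, 0, 0], 0, 0.3]
    - [[0, 0, -0.0033], 0, 0.3]
    - [[0, 0, -0.0042], 0, 0.3]
    - [[0, 0, 0], 0, 0.3]
    - [[0, 0, 0], 0, 0.3]
  clamp_n: 40

```text
clock: 9.9
position: [0.6156, 0.167, 0.0421]
ee_rot: [3.125, -0.322, 0.0]
force: [-0.6, -0.3, -3.9]
width: 0.388
gripper_force: 40.0
```

>>> tcp_steps:
  deltas:
    - [[-0.0067, 0, 0], 0, 0.3]
    - [[-0.0083, 0, 0], 0, 0.3]
    - [[-0.0083, 0, 0], 0, 0.3]
    - [[-0.0067, 0, 0], 0, 0.3]
    - [[0, 0, 0], 0, 0.3]

```text
clock: 10.4
position: [0.597, 0.1711, 0.0422]
ee_rot: [3.125, -0.321, -0.001]
force: [0.1, 0.7, -3.4]
width: 0.39
gripper_force: 40.0
```

>>> tcp_steps:
  deltas:
    - [[-0.0033, 0, 0], 0, 0.3]
    - [[-0.0033, 0, 0], 0, 0.3]
    - [[-0.0033, 0, 0], 0, 0.3]
    - [[0, 0, 0], 0, 0.3]
    - [[0, 0, 0], 0, 0.3]

```text
clock: 10.9
position: [0.5921, 0.172, 0.0422]
ee_rot: [3.125, -0.322, 0.0]
force: [0.2, -0.5, -3.4]
width: 0.386
gripper_force: 40.0
```

To row units: -0.002 m / 0.6 = -0.0033.

>>> tcp_steps:
  deltas:
    - [[-0.0033, 0, 0], 0, 0.3]
    - [[-0.0033, 0, 0], 0, 0.3]
    - [[0, 0, 0], 0, 0.3]
    - [[0, 0, 0], 0, 0.3]

```text
clock: 11.3
position: [0.5888, 0.1726, 0.0425]
ee_rot: [-3.125, 0.322, -0.002]
force: [3.0, -0.5, -4.2]
width: 0.392
gripper_force: 40.0
```

>>> tcp_steps:
  deltas:
    - [[-0.0033, 0, 0], 0, 0.3]
    - [[-0.0033, 0, 0], 0, 0.3]
    - [[0, 0, 0], 0, 0.3]
    - [[0, 0, 0], 0, 0.3]

```text
clock: 11.7
position: [0.5853, 0.1733, 0.0426]
ee_rot: [-3.125, 0.323, -0.003]
force: [6.3, -1.9, -3.5]
width: 0.391
gripper_force: 40.0
```

>>> tcp_steps:
  deltas:
    - [[-0.0033, 0, 0], 0, 0.3]
    - [[-0.0033, 0, 0], 0, 0.3]
    - [[0, 0, 0], 0, 0.3]
    - [[0, 0, 0], 0, 0.3]

```text
clock: 12.1
position: [0.5821, 0.174, 0.0428]
ee_rot: [-3.125, 0.323, -0.005]
force: [7.4, -2.2, -4.2]
width: 0.39
gripper_force: 40.0
```

To row units: -0.002 m / 0.6 = -0.0033, -0.001 m / 0.6 = -0.0017.

>>> tcp_steps:
  deltas:
    - [[-0.0033, 0, 0], 0, 0.3]
    - [[-0.0017, 0, 0], 0, 0.3]
    - [[0, 0, 0], 0, 0.3]
    - [[0, 0, 0], 0, 0.3]
    - [[0, 0, 0], 0, 0.3]

```text
clock: 12.6
position: [0.5798, 0.1744, 0.0429]
ee_rot: [-3.124, 0.323, -0.007]
force: [8.6, -2.3, -4.5]
width: 0.386
gripper_force: 40.0
```

Plunger force of 8.9 N means it is about 11 mm in, so the heel is about 7 mm inside the stop. Now I'll lay the heel down with a softer grip.

The rows are not in the units I measure in: shifts go in shares of 0.6 m and turns go in shares of pi/2 rad. I convert before sending: 0.0015 m / 0.6 = 0.0025, 0.0005 m / 0.6 = 0.0008.

>>> tcp_steps:
  deltas:
    - [[0, 0, 0.0025], 0, 0.3]
    - [[0, 0, 0.0025], 0, 0.3]
    - [[0.0008, 0, 0.0025], 0, 0.3]
    - [[0, 0, 0.0025], 0, 0.3]
    - [[0, 0, 0], 0, 0.3]
    - [[0, 0, 0], 0, 0.3]
  clamp_n: 20

```text
clock: 13.2
position: [0.5805, 0.1745, 0.0373]
ee_rot: [-3.124, 0.323, -0.007]
force: [7.5, -2.6, -1.3]
width: 0.391
gripper_force: 20.0
```

>>> tcp_steps:
  deltas:
    - [[0.0008, 0, 0.0025], 0, 0.3]
    - [[0, 0, 0.0025], 0, 0.3]
    - [[0, 0, 0], 0, 0.3]
    - [[0, 0, 0], 0, 0.3]

```text
clock: 13.6
position: [0.581, 0.1744, 0.0343]
ee_rot: [-3.124, 0.323, -0.007]
force: [9.1, -1.7, -0.4]
width: 0.39
gripper_force: 20.0
```

To row units: 0.001 m / 0.6 = 0.0017.

>>> tcp_steps:
  deltas:
    - [[0, 0, 0.0017], 0, 0.3]
    - [[0, 0, 0.0017], 0, 0.3]
    - [[0, 0, 0], 0, 0.3]
    - [[0, 0, 0], 0, 0.3]

```text
clock: 14.0
position: [0.581, 0.1744, 0.0324]
ee_rot: [-3.124, 0.323, -0.008]
force: [8.7, -2.9, -0.1]
width: 0.39
gripper_force: 20.0
```

>>> tcp_steps:
  deltas:
    - [[0, 0, 0.0017], 0, 0.3]
    - [[0, 0, 0.0017], 0, 0.3]
    - [[0, 0, 0], 0, 0.3]
    - [[0, 0, 0], 0, 0.3]

```text
clock: 14.4
position: [0.5807, 0.1748, 0.031]
ee_rot: [-3.124, 0.323, -0.007]
force: [4.5, -2.3, 7.7]
width: 0.393
gripper_force: 20.0
```

```bash
python3 -c "
from h import *
a=get_image('side')['image'];cv2.imwrite('pics/s6.png',a)
cv2.imwrite('pics/c6.png',np.clip(1.8*cv2.resize(a[225:305,205:305],None,fx=7,fy=7,interpolation=cv2.INTER_CUBIC).astype(float),0,255).astype(np.uint8))
"
```

```text
(no output)
```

View pics/c6.png

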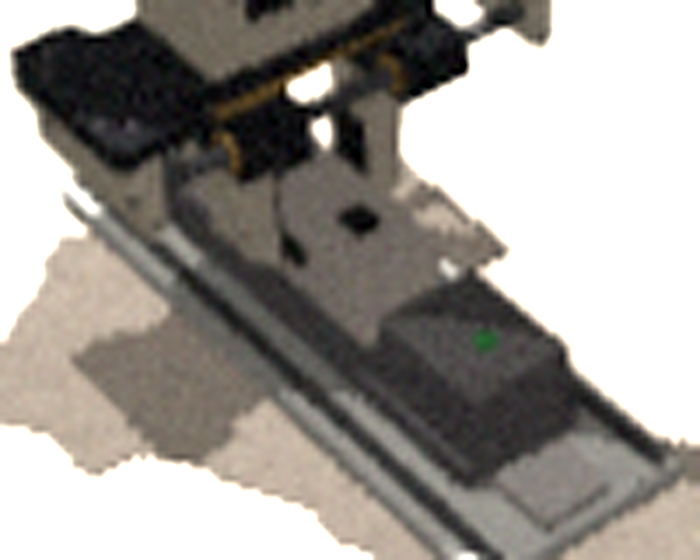

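The side view shows the trimmer lying along the bed with its tongue under the hood, and force rose exactly at the flat height. I'll ease it back towards the stop, then open.

To row units: 0.001 m / 0.6 = 0.0017, -0.0005 m / 0.6 = -0.0008.

>>> tcp_steps:
  deltas:
    - [[0, 0, -0.0008], 0, 0.3]
    - [[0.0017, 0, 0], 0, 0.3]
    - [[0.0017, 0, 0], 0, 0.3]
    - [[0.0017, 0, 0], 0, 0.3]
    - [[0.0017, 0, 0], 0, 0.3]
    - [[0.0017, 0, 0], 0, 0.3]
    - [[0, 0, 0], 0, 0.3]
    - [[0, 0, 0], 0, 0.3]
  clamp_n: 15

```text
clock: 15.25
position: [0.5838, 0.1743, 0.0309]
ee_rot: [-3.124, 0.321, -0.002]
force: [-0.5, -1.7, 8.8]
width: 0.393
gripper_force: 15.0
```

>>> tcp_steps:
  deltas:
    - [[0.0017, 0, 0], 0, 0.3]
    - [[0.0017, 0, 0], 0, 0.3]
    - [[0, 0, 0], 0, 0.3]
    - [[0, 0, 0], 0, 0.3]

```text
clock: 15.65
position: [0.5851, 0.1742, 0.0309]
ee_rot: [-3.124, 0.321, -0.0]
force: [-2.1, -1.2, 11.2]
width: 0.392
gripper_force: 15.0
```

>>> tcp_steps:
  deltas:
    - [[0, 0, 0], 0, 0.4]
    - [[0, 0, 0], 0, 0.45]
    - [[0, 0, 0], 0, 0.5]
    - [[0, 0, 0], 0, 0.6]
    - [[0, 0, 0], 0, 0.7]
    - [[0, 0, 0], 0, 0.7]
    - [[0, 0, 0], 0, 0.7]
    - [[0, 0, 0], 0, 0.7]

```text
clock: 16.45
position: [0.5852, 0.1734, 0.0297]
ee_rot: [3.125, -0.322, -0.0]
force: [0.7, 0.1, -0.4]
width: 0.702
gripper_force: 0.0
```

>>> tcp_steps:
  deltas:
    - [[0, 0, -0.0167], 0, 0.7]
    - [[0, 0, -0.0333], 0, 0.7]
    - [[0, 0, -0.05], 0, 0.7]
    - [[0, 0, -0.0667], 0, 0.7]
    - [[0, 0, -0.0667], 0, 0.7]
    - [[0.05, 0.05, 0], 0, 0.7]
    - [[0, 0.0667, 0], 0, 0.7]
    - [[0, 0.0667, 0], 0, 0.7]
    - [[0, 0.0667, 0], 0, 0.7]
    - [[0, 0.0667, 0], 0, 0.7]

```text
clock: 17.45
position: [0.5754, -0.0202, 0.1706]
ee_rot: [-3.125, 0.322, -0.001]
force: [0.9, -0.4, 0.0]
width: 0.701
gripper_force: 0.0
```

>>> tcp_steps:
  deltas:
    - [[0, 0.0667, 0], 0, 0.7]
    - [[0, 0.0667, 0], 0, 0.7]
    - [[0, 0.0667, 0], 0, 0.7]
    - [[0, 0, 0], 0, 0.7]
    - [[0, 0, 0], 0, 0.7]

```text
clock: 17.95
position: [0.5512, -0.1373, 0.1705]
ee_rot: [3.125, -0.326, 0.001]
force: [1.2, 0.5, 0.4]
width: 0.698
gripper_force: 0.0
```

Run:
```python
from h import *
a=get_image('side')['image'];b=get_image('top')['image'];cv2.imwrite('pics/s7.png',a);cv2.imwrite('pics/t7.png',b)
c=np.hstack([cv2.resize(a[225:305,205:305],(500,400),interpolation=cv2.INTER_CUBIC),cv2.resize(b[190:315,165:240],(300,500),interpolation=cv2.INTER_CUBIC)[:400]]) if 0 else None
A=cv2.resize(a[225:305,205:305],(500,400),interpolation=cv2.INTER_CUBIC);B=cv2.resize(b[190:315,165:240],(300,500),interpolation=cv2.INTER_CUBIC)
o=np.zeros((500,800,3),np.uint8);o[:400,:500]=A;o[:,500:]=B
cv2.imwrite('pics/c7.png',np.clip(1.6*o.astype(float),0,255).astype(np.uint8))
```

```text
(no output)
```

View pics/c7.png

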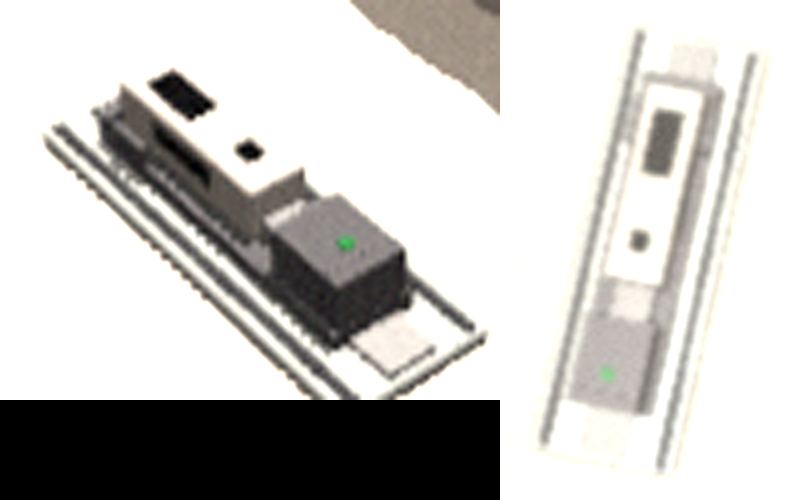

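The trimmer appears to lie flat between the heel guides with its tongue under the hood; in the top crop the heel corners are at (645,85)/(702,93) and the front corners at (607,275)/(660,285). I'll check this numerically in both views.

Run:
```python
from h import *
t=get_image("top");d=get_image("side")
a=-.206;x=np.array([np.cos(a),np.sin(a),0]);y=np.array([-x[1],x[0],0]);c=np.array([.5556,.1792,0])
f=lambda p:np.round([(p-c)@x,(p-c)@y],4)
T=lambda u,v,z:ray(t,(u-500+.5)/4-.5+165,(v+.5)/4-.5+190,z)
S=lambda u,v,z:ray(d,(u+.5)/5-.5+205,(v+.5)/5-.5+225,z)
P={k:T(*p,.056) for k,p in dict(hL=(645,85),hR=(702,93),fL=(607,275),fR=(660,285)).items()}
for k in P:print("top",k,f(P[k]))
h=(P["hL"]+P["hR"])/2;q=(P["fL"]+P["fR"])/2;v=h-q;print("len",np.linalg.norm(v),"yaw err",np.arctan2(v[1],v[0])-a)
for k,p in dict(hL=(121,83),hR=(172,66),fL=(252,196),fR=(303,170)).items():print("side",k,f(S(*p,.056)))
# height of heel/front top-left corners: two-view triangulation
def tri(u1,u2):
    def line(c_,u,v):
        p0=ray(c_,u,v,0);p1=ray(c_,u,v,.1);return p0,(p1-p0)/np.linalg.norm(p1-p0)
    (p,r),(q,s)=line(t,*u1),line(d,*u2);k=np.linalg.lstsq(np.c_[r,-s],q-p,rcond=None)[0];A=p+k[0]*r;B=q+k[1]*s
    return (A+B)/2,np.linalg.norm(A-B)
tu=lambda u,v:((u-500+.5)/4-.5+165,(v+.5)/4-.5+190);su=lambda u,v:((u+.5)/5-.5+205,(v+.5)/5-.5+225)
for k,p,s in(("hL",(645,85),(121,83)),("fL",(607,275),(252,196)),("fR",(660,285),(303,170)),("hR",(702,93),(172,66)),("padfar L",(653,108),(149,80)),("pad near",(676,178),(190,117))):print(k,*tri(tu(*p),su(*s)))
```

```text
top hL [0.0912 0.0187]
top hR [ 0.0934 -0.0159]
top fL [-0.0243  0.0144]
top fR [-0.0237 -0.0175]
len 0.11636557305455751 yaw err 0.025529247340495553
side hL [0.0862 0.0207]
side hR [ 0.081  -0.0082]
side fL [-0.0298  0.0197]
side fR [-0.0305 -0.0112]
hL [0.64875764 0.17897709 0.05216868] 0.0016530507087840968
fL [0.53528475 0.1994848  0.04971755] 0.00019597135837142083
fR [0.52930927 0.16808668 0.04842635] 8.305947185958773e-05
hR [0.64487315 0.14530814 0.04488377] 0.0021575874825886876
padfar L [0.63359392 0.17281056 0.05785847] 0.001931160241891968
pad near [0.60005751 0.16562    0.043506  ] 0.01541133352693957
```

```bash
python3 -c "
from cell import arm, ticket, get_image
print(ticket.sign_off())"
```

```text
the job is handed in; nothing more can be done
None
```

I handed the job in at about 18 s: in the last images the trimmer lies flat in the cradle with its tongue under the hood, its heel behind the end stop and the gripper clear. The hand-in returned no verdict, and I could not read the plunger value directly.

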